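Put the rubber press roller back in its slotted stand

TASK

Take the rubber press roller off its wooden rest and lower it into the metal stand, so that both ends of its steel axle go down the two open slots and sit fully home on the slot bottoms. Lower it all the way rather than letting it drop in, then let go and move clear. Leave the cans, jar, brush and other things on the table where they are.

Things in the scene. Friction and masses are not known exactly. Their poses are not given: they have to be found in the camera images.
- roller: Press roller, 0.35 to 0.7 kg: black rubber cylinder 44 mm in diameter, 120 mm long, on a steel axle 12 mm in diameter, 200 mm long (40 mm bare at each end). Origin at its middle on the axle's centre line; y along the axle. Both ends alike: either way round is right. Starts level on the rest, centre line 50 mm above the table. Its x and z axes may point anywhere (it can roll).
- axle_end_a (a point): Centre of the axle's end face at the roller's +y end, 100 mm from the roller's middle.
- axle_end_b (a point): Centre of the axle's end face at the roller's -y end, 100 mm from the roller's middle.
- stand: Fixed metal stand, left or right on the table. Base plate 130 (x) by 210 (y) by 12 mm; origin under its centre, z up. Two upright aluminium cheeks 70 mm wide (x), 12 mm thick (y), 96 mm high, their middles at y = -81 and +81 mm, 150 mm free between them but for two tie bars (top 29 mm high). Each cheek has an open-topped slot in its middle; see the slot points.
- seat (a point): Point in the stand midway between the two slots, 60 mm above the table: where the roller's middle lies when both axle ends rest on the slot bottoms (up to 15 mm of play along the axle).
- slot_a (a point): Middle of the slot bottom in the stand's +y cheek, 54 mm above the table. The slot is 15 mm wide (x of the stand), open at the top, runs through the cheek along y; straight up to 80 mm above the table, above that its mouth widens to 35 mm at the top (96 mm).
- slot_b (a point): Middle of the slot bottom in the stand's -y cheek, 54 mm above the table. The slot is 15 mm wide (x of the stand), open at the top, runs through the cheek along y; straight up to 80 mm above the table, above that its mouth widens to 35 mm at the top (96 mm).
- rest: Fixed wooden rest carrying the roller at the start. Base board 90 (x) by 140 (y) by 8 mm; origin under its centre; y along the roller. Two blocks 60 (x) by 20 mm (y) at y = -42 and +42 mm carry the rubber on dowels up to 34 mm high; the 64 mm between the blocks is free for fingers.
- brush: Loose paint brush lying flat near the middle of the table between stand and rest, roughly 180 mm long along its x axis, less than 30 mm high. To be left alone.
- spray_a: Loose spray can, 66 mm in diameter, 190 mm high, standing beyond the stand and rest. Origin under its centre. To be left alone.
- spray_b: Loose spray can, 66 mm in diameter, 200 mm high, standing beyond the stand and rest. Origin under its centre. To be left alone.
- tin: Loose paint tin, 90 mm in diameter, 95 mm high, on the left. Origin under its centre. To be left alone.
- spray_cap: Loose spray-can cap, 62 mm in diameter, 36 mm high, on the right. Origin under its centre. To be left alone.
- spatula: Loose spatula lying flat on the right. To be left alone.
- jar: Loose jar with a lid, 70 mm in diameter, 85 mm high, on the left. Origin under its centre. To be left alone.

How it is judged:
On the way, in this order (a step that is already met when the one before it is completed fails the run):
1. the roller is lifted clear of its rest (height (world z) of roller above 0.09 m), for 0.1 s.
2. both axle ends are on the slot bottoms (z of axle_end_a in the frame of stand between 0.0565 and 0.063 m and z of axle_end_b in the frame of stand between 0.0565 and 0.063 m and x of roller in the frame of stand between -0.004 and 0.004 m and y of roller in the frame of stand between -0.017 and 0.017 m and angle between the y axis of roller and the y axis of stand, either way round below 0.06 rad), for 0.2 s.
At the end, for the whole second after the job is handed in: Both axle ends rest on the slot bottoms: each end's centre 56.5 to 63 mm above the stand's underside (60 when home), the roller's middle within 4 mm of the slots' mid-plane and 17 mm of the middle along the axle, its axle within 0.06 rad of the stand's y axis, at rest (under 20 mm/s and 0.5 rad/s) (all of step 2 and linear speed of roller below 0.02 m/s and angular speed of roller below 0.5 rad/s); the robot touches nothing.
It fails at once if the roller drops into the stand (faster than 0.5 m/s within 40 mm of its seat) (distance between roller and seat below 0.04 m and linear speed of roller above 0.5 m/s).
It fails at once if a bystander is shifted by more than 40 mm (distance of any of brush, spray_a, spray_b, tin, spray_cap, spatula, jar from where it was at the start of the episode above 0.04 m).
It also fails if it takes over 45 s, if anything falls off the work surface, if the arm or the gripper's body presses on something with over 40 N, if the wrist force passes 120 N, or if a joint passes its speed limit or range.

ROBOT

A 6-joint arm with a two-finger parallel gripper is mounted at the origin on the work surface. World frame = base frame: x ahead of the robot, y to its left, z up, the work surface at z = 0. Lengths are in m, angles in rad, forces in N, time in s.
With the tool pointing down it reaches from about 0.375 to 0.9 m from the base axis. Payload 3.1 kg.
Tool frame: the origin (TCP) lies between the finger pads; the fingertips stand 8 mm ahead of it and the grasp point (between the pads) lies 11 mm behind it; z points along the fingers, y is the line along which they close (so a half turn about z gives the same grasp; the last joint's range is limited). The gripper opens to 87 mm and grips with 3 to 60 N. Pads are 19 mm wide; open, the fingers measure 117 mm over their backs; the gripper's body (75 mm by 190 mm) begins 51 mm behind the grasp point.
Start: joints at [0.968, 0.527, 1.433, -0, 1.181, -0.178], TCP at [0.258, 0.569, 0.231] pointing down, gripper open.
Joint ranges: [-3.08, 3.08], [-0.75, 2.2], [0.22, 2.44], [-1.43, 4.57], [0, 2.65], [-2.85, 2.85]. Speed limits (rad/s): [2.79, 2.79, 3.14, 3.14, 3.14, 3.14].

INTERFACE

Orientations are given as a unit quaternion [x, y, z, w].
In Python, from rig import robot, vision, job gives the robot as it stands.
- The arm moves only by the shell command python3 -m handwheel 'ROWS' [OPENING] [FORCE]. ROWS is JSON, a list of rows, each a list of 4 numbers: the shift along the tool's x, y, z as a fraction of full scale, then the turn about the tool's z as a fraction of full scale. A call has 1 to 20 rows; each row is the pose to reach, as a shift and turn from the pose commanded when the call began, along the tool's axes at that moment, turning the shorter way round; what a row does not reach only later rows make up. Full scale, the value 1, is 300 mm for a shift and 2 pi rad for a turn. A row lasts 1/12 s, in which the tool goes at most 41.7 mm and 7.16 degrees, less where a joint would pass 70% of its speed; a pose out of reach is approached as far as the arm can. A call with a number of a shift or a turn outside -1 to 1 is refused whole. A call with a gripper value outside its range is refused whole. OPENING is the opening in per cent of the stroke, from 0 (shut) to 100 (fully open), set as the call begins (- or left out, the last holds). The fingers move at their own pace and stop on an object; FORCE is the grip in N (left out, the last holds). Time passes only in rows, so rows that repeat a pose let the fingers close. It gives the time, the measured TCP pose, the force, the opening and the grip force at its end, in the units of the state.
- robot.get_obs(): the state, without advancing time (a new reading comes with each control period).
- vision.camera(name): name is "side" or "top" or "wrist"; returns a dict with "frame" (400x640x3 uint8, red, green, blue), "K" (3x3 intrinsics, pixels), "cam_to_world" (4x4, takes a point from camera to world coordinates); the wrist camera has in their place "hand_eye" (4x4, takes a point from camera to tool coordinates, whose origin is the TCP and whose axes are the flange's). Camera axes: x right, y down, z forward; pixel columns grow to the right and rows downward; lengths in m; the calibration is good to about 2 mm. A picture is of the moment at which its call begins: read the wrist's pose just before it. There is no depth.
- job.hand_in(): hands the job in; it is judged then, once.
Trained networks look in the newest picture that a camera, given by its name, has taken for a name from the list of things; names that differ only in an ending like _2 or _b are one class to them, and where a whole thing is asked for, a point or a joint stands for the part that bears it (a point fixed in the world has none). Each returns a list of dicts, best first, with "conf" (0 to 1); they miss things now and then, are a little off and sometimes report something else, mostly with a low value. They report only what shows in the picture. A call takes as long as a camera call.
- vision.look_for(camera, label): "point" ([row, column] in pixels, amid what is visible of it).
- vision.outline_of(camera, label): "mask" (400x640 bool, what is visible of it) and "point" ([row, column] in pixels, amid what is visible of it).
The state is a dict: "time": time; "q": joint angles; "joint_velocities": joint speeds; "joint_torque": joint torques, N m; "position": TCP position; "tool_rot": TCP orientation; "ft_force": force on the tool from outside, world axes, zero at the start; "moment": the same for the moment, N m; "grip_width": finger opening in m; "grip_force": force on a finger pad.
Only numpy, scipy, OpenCV 4.12 (cv2) and the standard library are available. Lean on these libraries where they do the work, as an engineer would, in place of code of your own. Each camera call takes 0.05 s, during which the arm holds its last target. There are 200 camera calls.

## Working session

There is one attempt and no reset: what is moved stays moved. The work goes in short steps, Python scripts to look and compute and a shell command to move; the robot and the scene stay as the last step left them, time stands still between calls to the robot, and variables do not carry over. Pictures are saved under pics/ and viewed, at most 10 in all, crops included, and the job is handed in when it is done.

```bash
mkdir -p pics; ls; cat > h.py <<'E'
import numpy as np, cv2
from rig import robot, vision, job
from scipy.spatial.transform import Rotation as R
def cam(n):
    o=robot.get_obs(); c=vision.camera(n)
    if n=='wrist':
        T=np.eye(4);T[:3,:3]=R.from_quat(o['tool_rot']).as_matrix();T[:3,3]=o['position']
        c['T']=T@np.array(c['hand_eye'])
    else: c['T']=np.array(c['cam_to_world'])
    c['K']=np.array(c['K']); return c
def ray(c,rc,z):
    d=c['T'][:3,:3]@np.linalg.solve(c['K'],[rc[1],rc[0],1.]); o=c['T'][:3,3]
    return o+d*(z-o[2])/d[2]
def proj(c,p):
    q=np.linalg.inv(c['T'])@np.append(p,1); u=c['K']@q[:3]; return u[:2]/u[2]
def save(c,n): cv2.imwrite(f'pics/{n}.png',c['frame'][:,:,::-1])
E
python3 - <<'E'
from h import *
np.set_printoptions(precision=3,suppress=True)
o=robot.get_obs(); print(o)
for n in('top','side'):
    c=cam(n); save(c,n+'0'); print(n,c['T'])
    for l,z in(('roller',.05),('stand',.05),('rest',.02),('axle_end_a',.05),('slot_a',.054),('seat',.06)):
        for d in vision.look_for(n,l)[:3]: print(l,np.array(d['point']),d['conf'],ray(c,d['point'],z))
E
```

```text
pics
{'time': 0.0, 'q': array([ 0.967,  0.528,  1.434, -0.   ,  1.181, -0.178]), 'joint_velocities': array([-0.002,  0.   ,  0.002,  0.001,  0.   ,  0.001]), 'joint_torque': array([ -0.   , -44.005, -17.659,   0.063,   0.058,  -0.   ]), 'position': array([0.257, 0.569, 0.23 ]), 'tool_rot': array([ 0.211,  0.978, -0.001, -0.   ]), 'ft_force': array([-0.152,  0.346, -0.12 ]), 'moment': array([ 0.019, -0.069, -0.05 ]), 'grip_force': 0.0, 'grip_width': 0.0870307202507925}
top [[-0.009 -0.989  0.146  0.332]
 [-1.     0.008 -0.005 -0.024]
 [ 0.004 -0.146 -0.989  1.401]
 [ 0.     0.     0.     1.   ]]
roller [199.1 386. ] 0.67 [ 0.527 -0.251  0.05 ]
stand [184.5 233.3] 0.67 [0.582 0.272 0.05 ]
stand [200.2 312.6] 0.67 [ 0.525 -0.     0.05 ]
stand [197.4 385.8] 0.47 [ 0.533 -0.251  0.05 ]
rest [206.  387.3] 0.63 [ 0.507 -0.26   0.02 ]
axle_end_a [197.2 388. ] 0.69 [ 0.533 -0.258  0.05 ]
slot_a [187.  230.7] 0.62 [0.572 0.279 0.054]
slot_a [193.4 388. ] 0.23 [ 0.546 -0.258  0.054]
seat [185.2 232.8] 0.67 [0.577 0.271 0.06 ]
side [[-0.96  -0.208  0.189  0.242]
 [-0.281  0.672 -0.685  1.133]
 [ 0.016 -0.71  -0.704  1.247]
 [ 0.     0.     0.     1.   ]]
roller [166.8 342.1] 0.72 [ 0.539 -0.257  0.05 ]
roller [270.1 290.2] 0.52 [0.573 0.315 0.05 ]
stand [177.  346.7] 0.73 [ 0.505 -0.199  0.05 ]
stand [268.5 287.4] 0.57 [0.584 0.312 0.05 ]
rest [177.2 347.9] 0.82 [ 0.506 -0.233  0.02 ]
axle_end_a [168.9 341.6] 0.73 [ 0.538 -0.243  0.05 ]
slot_a [272.1 294.1] 0.67 [0.556 0.322 0.054]
seat [269.9 290. ] 0.65 [0.571 0.322 0.06 ]
```

```bash
python3 - <<'E'
import cv2,numpy as np
t=cv2.imread('pics/top0.png');s=cv2.imread('pics/side0.png')
a=cv2.resize(t[110:260,170:460],(800,414),interpolation=cv2.INTER_CUBIC)
cv2.imwrite('pics/top0c.png',a)
E
```

```text
(no output)
```

View pics/top0c.png

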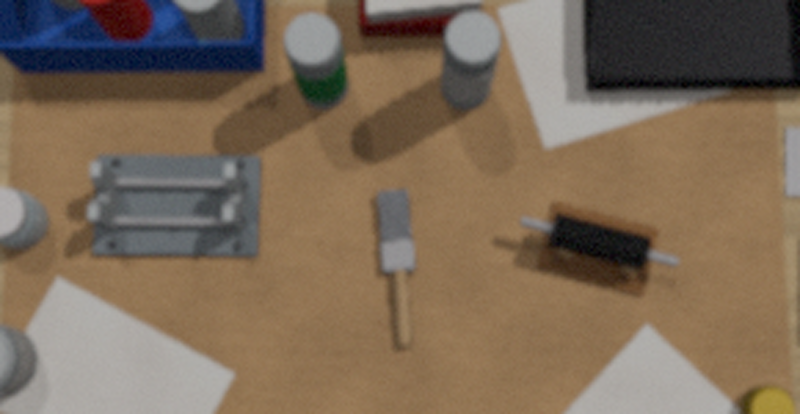

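View pics/side0.png

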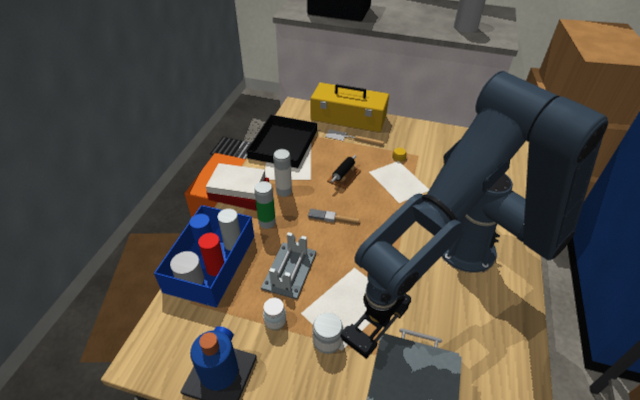

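The top crop shows the stand at about (row 184, col 234), axis nearly along world y. The roller ends are at about (190, 360) and (205, 415). The cans lie beyond both, the brush between them.

```bash
python3 - <<'E'
from h import *
np.set_printoptions(precision=3,suppress=True)
c=cam('top')
a=ray(c,(189.7,359.6),.05);b=ray(c,(205,415),.05);print(a,b,np.linalg.norm(a-b),(a+b)/2,np.degrees(np.arctan2(*(a-b)[1::-1])))
for l in('roller','stand'):
    m=vision.outline_of('top',l)
    for d in m[:2]:
        r=cv2.minAreaRect(np.argwhere(d['mask'])[:,::-1].astype(np.float32)); print(l,d['conf'],r)
f=lambda x,y,z:ray(c,(110+y/2.759,170+x/2.759),z)
print('cans',f(314,38,.19),f(472,32,.2)); print('stand plate',[f(*p,.012)[:2] for p in((97,157),(259,157),(257,255),(93,253))])
print('cheek tops',[f(*p,.096)[:2] for p in((97,170),(97,205),(229,170),(229,206))])
print('jar/tin',f(8,215,.09),f(5,355,.09))
E
```

```text
[ 0.56  -0.162  0.05 ] [ 0.505 -0.349  0.05 ] 0.1955798987335279 [ 0.533 -0.255  0.05 ] 73.82263351193177
roller 0.95 ((386.2423095703125, 197.1115264892578), (55.7808837890625, 14.120634078979492), 15.255118370056152)
stand 0.84 ((233.0, 184.0), (36.0, 62.0), 90.0)
stand 0.3 ((463.5, 194.5), (75.0, 17.0), 90.0)
cans [0.749 0.087 0.19 ] [ 0.751 -0.093  0.2  ]
stand plate [array([0.653, 0.381]), array([0.651, 0.173]), array([0.524, 0.174]), array([0.528, 0.382])]
cheek tops [array([0.618, 0.356]), array([0.575, 0.355]), array([0.616, 0.197]), array([0.572, 0.196])]
jar/tin [0.564 0.463 0.09 ] [0.396 0.459 0.09 ]
```

```bash
cat >> h.py <<'E'
def go(p,head=None):
    "fractions from now to TCP p (tool down), tool-y heading head (deg)"
    o=robot.get_obs(); M=R.from_quat(o['tool_rot']).as_matrix()
    d=M.T@(np.array(p)-o['position'])/.3; h=np.degrees(np.arctan2(M[1,1],M[0,1]))
    t=0 if head is None else -((head-h+90)%180-90)/360
    print('t',round(o['time'],2),'pos',np.round(o['position'],4),'head',round(h,2),'tilt',np.round(M[:2,2],4),'q6',round(o['q'][5],2),'-> shift',np.round(d,4),'turn',round(t,5),'F',np.round(o['ft_force'],1),'w',round(o['grip_width'],4))
E
python3 -m handwheel '[[-0.888,-0.956,0,0.1],[-0.888,-0.956,0,0.1],[-0.888,-0.956,0,0.1],[-0.888,-0.956,0,0.1],[-0.888,-0.956,0,0.1],[-0.888,-0.956,0,0.1],[-0.888,-0.956,0,0.1],[-0.888,-0.956,0,0.1],[-0.888,-0.956,0,0.1],[-0.888,-0.956,0,0.1],[-0.888,-0.956,0,0.1]]' 100
python3 -c "
from h import *
go([.533,-.255,.23],-16.2); go([.45,0.02,.23],-16.2)"
```

```text
time: 1.77
position: [0.3836, 0.1954, 0.2309]
tool_rot: [0.505, 0.863, -0.0, 0.001]
ft_force: [0.2, -0.1, 0.9]
grip_width: 0.0869
grip_force: 0.0
t 1.77 pos [0.3836 0.1954 0.2309] head 29.35 tilt [ 0.0012 -0.0007] q6 -0.3 -> shift [-1.5528 -0.3018  0.0046] turn 0.12653 F [ 0.2 -0.1  0.9] w 0.0869
t 1.77 pos [0.3836 0.1954 0.2309] head 29.35 tilt [ 0.0012 -0.0007] q6 -0.3 -> shift [-0.6182 -0.0937  0.0036] turn 0.12653 F [ 0.2 -0.1  0.9] w 0.0869
```

```bash
python3 -m handwheel '[[-0.95,-0.185,0,0.1265],[-0.95,-0.185,0,0.1265],[-0.95,-0.185,0,0.1265],[-0.95,-0.185,0,0.1265],[-0.95,-0.185,0,0.1265],[-0.95,-0.185,0,0.1265],[-0.95,-0.185,0,0.1265],[-0.95,-0.185,0,0.1265]]'
python3 -c "
from h import *
go([.533,-.255,.23],-16.2)"
```

```text
time: 2.43
position: [0.4796, -0.083, 0.2313]
tool_rot: [0.8, 0.6, 0.001, 0.004]
ft_force: [-0.1, -0.4, 0.4]
grip_width: 0.0871
grip_force: 0.0
t 2.43 pos [ 0.4796 -0.083   0.2313] head -16.25 tilt [ 0.0068 -0.0048] q6 -0.12 -> shift [-0.5006  0.3311  0.0082] turn -0.00013 F [-0.1 -0.4  0.4] w 0.0871
```

```bash
python3 -m handwheel '[[-0.5,0.331,0.2,0],[-0.5,0.331,0.2,0],[-0.5,0.331,0.2,0],[-0.5,0.331,0.2,0],[-0.5,0.331,0.2,0],[-0.5,0.331,0.2,0],[-0.5,0.331,0.2,0],[-0.5,0.331,0.2,0]]'
python3 - <<'E'
from h import *
np.set_printoptions(precision=3,suppress=True)
go([.533,-.255,.17],-16.2)
c=cam('wrist'); save(c,'w1')
for l in('roller','axle_end_a'):
    for d in vision.look_for('wrist',l)[:3]: print(l,np.array(d['point']),d['conf'],ray(c,d['point'],.05))
for d in vision.outline_of('wrist','roller')[:1]:
    P=np.array([ray(c,p,.05) for p in np.argwhere(d['mask'])])[:,:2].astype(np.float32)
    r=cv2.minAreaRect(P*1000); print(d['conf'],r)
E
```

```text
time: 3.1
position: [0.5292, -0.2464, 0.1704]
tool_rot: [0.798, 0.603, 0.0, -0.001]
ft_force: [-0.7, 0.6, 0.2]
grip_width: 0.0875
grip_force: 0.0
t 3.1 pos [ 0.529 -0.246  0.17 ] head -15.82 tilt [-0.001  0.002] q6 -0.35 -> shift [-0.024  0.02   0.001] turn 0.00106 F [-0.7  0.6  0.2] w 0.0875
roller [188.3 323.1] 0.56 [ 0.538 -0.241  0.05 ]
axle_end_a [190.1 324.9] 0.86 [ 0.539 -0.243  0.05 ]
0.57 ((534.381591796875, -255.0111083984375), (202.51300048828125, 44.38372039794922), 74.46526336669922)
```

View pics/w1.png

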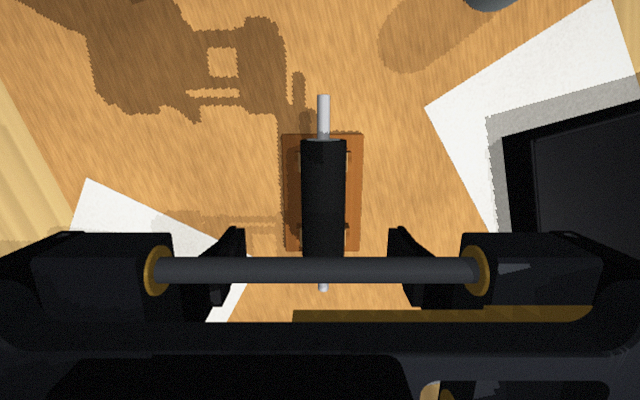

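The wrist view shows the roller running down column 323, with its axle ends at rows 95 and 290. The measured outline of 202 x 44 mm matches, so I'll descend on it.

```bash
python3 -c "
from h import *
go([.534,-.255,.039],-15.5)"
```

```text
t 3.3 pos [ 0.5294 -0.2466  0.1712] head -15.77 tilt [ 0.0004 -0.    ] q6 -0.35 -> shift [-0.0227  0.0221  0.4407] turn -0.00076 F [-0.5 -1.   0. ] w 0.0874
```

```bash
python3 -m handwheel '[[-0.0227,0.022,0.08,0],[-0.0227,0.022,0.17,0],[-0.0227,0.022,0.26,0],[-0.0227,0.022,0.33,0],[-0.0227,0.022,0.39,0],[-0.0227,0.022,0.43,0],[-0.0227,0.022,0.44,0],[-0.0227,0.022,0.44,0]]'
python3 -m handwheel '[[0,0,0,0],[0,0,0,0],[0,0,0,0],[0,0,0,0],[0,0,0,0],[0,0,0,0],[0,0,0,0],[0,0,0,0],[0,0,0,0],[0,0,0,0]]' 0 35
python3 -c "
from h import *
go([.534,-.255,.039],-15.5)"
```

```text
time: 3.97
position: [0.5337, -0.256, 0.0382]
tool_rot: [0.798, 0.603, -0.0, -0.001]
ft_force: [-0.1, -0.8, -0.1]
grip_width: 0.0869
grip_force: 0.0
time: 4.8
position: [0.5331, -0.2563, 0.0386]
tool_rot: [0.798, 0.603, -0.0, -0.001]
ft_force: [-4.0, 0.7, 2.5]
grip_width: 0.0432
grip_force: 35.0
t 4.8 pos [ 0.5331 -0.2563  0.0386] head -15.85 tilt [-0.0015  0.0006] q6 -0.36 -> shift [ 0.0051  0.0016 -0.0014] turn -0.00098 F [-4.   0.7  2.5] w 0.0432
```

```bash
python3 -m handwheel '[[0,0,-0.03,0],[0,0,-0.1,0],[0,0,-0.2,0],[0,0,-0.3,0],[0,0,-0.4,0],[0,0,-0.5,0],[0,0,-0.58,0],[0,0,-0.62,0],[0,0,-0.62,0],[0,0,-0.62,0]]'
python3 -c "
from h import *
go([.5,.02,.225],0);go([.56,.2775,.2],0)"
```

```text
time: 5.63
position: [0.5339, -0.2564, 0.2248]
tool_rot: [0.798, 0.603, 0.0, 0.0]
ft_force: [-0.6, -0.3, -4.4]
grip_width: 0.043
grip_force: 35.0
t 5.63 pos [ 0.5339 -0.2564  0.2248] head -15.88 tilt [ 0.001  -0.0004] q6 -0.36 -> shift [ 0.8554 -0.3607 -0.001 ] turn -0.04412 F [-0.6 -0.3 -4.4] w 0.043
t 5.63 pos [ 0.5339 -0.2564  0.2248] head -15.88 tilt [ 0.001  -0.0004] q6 -0.36 -> shift [ 1.7357 -0.4034  0.0822] turn -0.04412 F [-0.6 -0.3 -4.4] w 0.043
```

```bash
python3 -m handwheel '[[0.04,-0.017,0,0],[0.13,-0.055,0,-0.007],[0.23,-0.097,0,-0.014],[0.34,-0.143,0,-0.021],[0.45,-0.19,0,-0.028],[0.56,-0.236,0,-0.035],[0.67,-0.282,0,-0.044],[0.76,-0.32,0,-0.044],[0.82,-0.346,0,-0.044],[0.855,-0.36,0,-0.044],[0.855,-0.36,0,-0.044]]'
python3 -c "
from h import *
go([.56,.2775,.225],0)"
```

```text
time: 6.55
position: [0.498, 0.0225, 0.2232]
tool_rot: [0.706, 0.708, -0.001, -0.002]
ft_force: [-0.3, -0.6, -3.2]
grip_width: 0.043
grip_force: 35.0
t 6.55 pos [0.498  0.0225 0.2232] head 0.14 tilt [-0.0042  0.0016] q6 -0.18 -> shift [ 0.8494  0.2087 -0.0056] turn 0.0004 F [-0.3 -0.6 -3.2] w 0.043
```

```bash
python3 -m handwheel '[[0.04,0.02,0,0],[0.12,0.06,0,0],[0.22,0.11,0,0],[0.32,0.16,0,0],[0.38,0.19,0,0],[0.4,0.2,0,0],[0.4,0.2,0,0],[0.4,0.2,0,0]]'
python3 - <<'E'
from h import *
np.set_printoptions(precision=3,suppress=True)
go([.589,.2775,.225],0)
c=cam('wrist'); save(c,'w2'); print(c['T'])
for l,z in(('stand',.05),('slot_a',.054),('slot_b',.054),('seat',.06)):
    for d in vision.look_for('wrist',l)[:4]: print(l,np.array(d['point']),d['conf'],ray(c,d['point'],z))
for p in([.589+x,.2775+y,z] for x in(-.065,.065) for y in(-.105,.105) for z in(.012,)): print(p,proj(c,p))
E
```

```text
time: 7.22
position: [0.5596, 0.1385, 0.2236]
tool_rot: [0.707, 0.707, -0.001, -0.0]
ft_force: [-0.5, 0.3, -2.9]
grip_width: 0.0436
grip_force: 35.0
t 7.22 pos [0.56  0.139 0.224] head -0.04 tilt [-0.002 -0.001] q6 0.05 -> shift [ 0.463  0.098 -0.005] turn -0.00012 F [-0.5  0.3 -2.9] w 0.0436
[[ 1.    -0.    -0.002  0.56 ]
 [-0.001 -0.963 -0.27   0.213]
 [-0.002  0.27  -0.963  0.378]
 [ 0.     0.     0.     1.   ]]
stand [ 61.8 350.4] 0.77 [0.596 0.269 0.05 ]
slot_a [ 60.2 351.6] 0.65 [0.597 0.27  0.054]
slot_a [220.2 492.8] 0.42 [0.772 0.094 0.054]
slot_b [ 60.2 351.6] 0.65 [0.597 0.27  0.054]
slot_b [220.2 492.8] 0.42 [0.772 0.094 0.054]
seat [ 63.4 351.2] 0.73 [0.596 0.266 0.06 ]
[0.524, 0.17250000000000004, 0.012] [288.003 150.6  ]
[0.524, 0.3825, 0.012] [282.606 -47.135]
[0.6539999999999999, 0.17250000000000004, 0.012] [390.56  150.528]
[0.6539999999999999, 0.3825, 0.012] [404.169 -47.377]
```

View pics/w2.png

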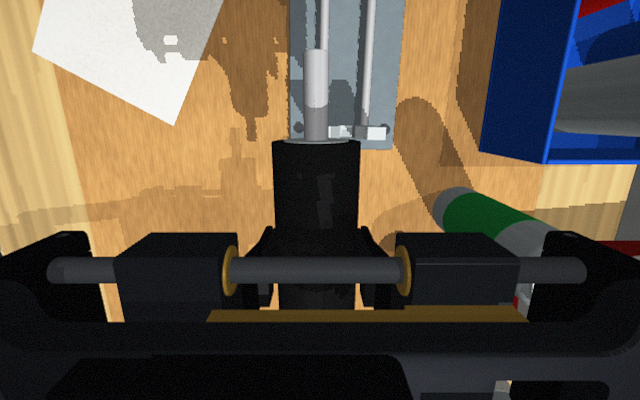

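The near end of the stand plate shows at rows 0-150, cols 288-395, but the held roller hides the left slot. I'll step aside and up for a clear view.

```bash
python3 -m handwheel '[[-0.02,-0.04,-0.03,0],[-0.05,-0.12,-0.08,0],[-0.08,-0.2,-0.13,0],[-0.11,-0.28,-0.18,0],[-0.13,-0.33,-0.2,0],[-0.13,-0.33,-0.2,0],[-0.13,-0.33,-0.2,0],[-0.13,-0.33,-0.2,0]]'
python3 - <<'E'
from h import *
np.set_printoptions(precision=3,suppress=True)
go([.589,.2775,.225],0)
c=cam('wrist'); np.save('c3.npy',c,allow_pickle=True)
ps=[[.589+x,.2775+y,z] for x in(-.065,.065) for y in(-.105,.105) for z in(.012,)]
for p in ps: print(p,proj(c,p))
q=np.array([proj(c,p) for p in ps]);print(q)
for d in vision.outline_of('wrist','stand')[:2]:
    print(d['conf'],d['point'],cv2.boundingRect(d['mask'].astype(np.uint8)))
x0=int(q[:,0].min()-60);y0=max(0,int(q[:,1].min()-40)); print(x0,y0)
cv2.imwrite('pics/w3.png',cv2.resize(c['frame'][y0:y0+200,x0:x0+266,::-1],(798,600),interpolation=cv2.INTER_CUBIC))
E
```

```text
time: 8.13
position: [0.462, 0.1004, 0.2848]
tool_rot: [0.708, 0.707, 0.001, 0.001]
ft_force: [1.0, 0.2, -4.1]
grip_width: 0.0434
grip_force: 35.0
t 8.13 pos [0.462 0.1   0.285] head -0.09 tilt [0.002 0.   ] q6 -0.02 -> shift [0.591 0.422 0.2  ] turn -0.00025 F [ 1.   0.2 -4.1] w 0.0434
[0.524, 0.17250000000000004, 0.012] [358.375 119.362]
[0.524, 0.3825, 0.012] [364.791 -56.037]
[0.6539999999999999, 0.17250000000000004, 0.012] [448.644 119.204]
[0.6539999999999999, 0.3825, 0.012] [469.383 -56.091]
[[358.375 119.362]
 [364.791 -56.037]
 [448.644 119.204]
 [469.383 -56.091]]
0.94 [57.8, 409.4] (360, 0, 107, 119)
298 0
```

View pics/w3.png

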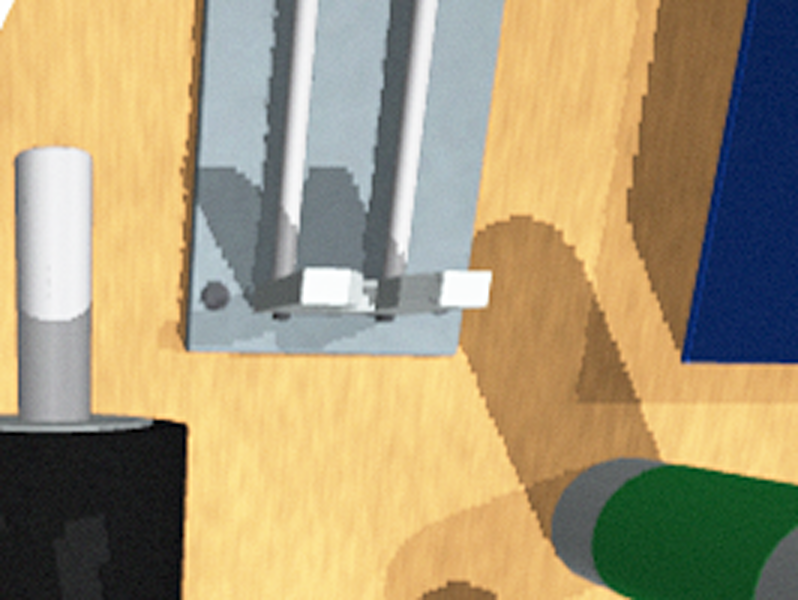

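```bash
python3 - <<'E'
from h import *
np.set_printoptions(precision=4,suppress=True)
c=np.load('c3.npy',allow_pickle=True).item()
f=lambda x,y,z:ray(c,(y/3-.33,298+x/3-.33),z)
for n,p in dict(tL0=(300,308,.096),tL1=(302,268,.096),tR0=(487,307,.096),tR1=(491,270,.096),tLi=(354,308,.096),tRi=(441,307,.096),pNL=(188,350,.012),pNR=(458,354,.012),pFL=(205,30,.012),pFR=(501,30,.012)).items(): print(n,f(*p))
zr=.2848+.011
for n,p in dict(axL=(15,160,zr),axR=(91,160,zr),axL2=(20,400,zr),axR2=(92,400,zr),axend=(54,148,zr)).items(): print(n,f(*p))
E
```

```text
tL0 [0.5559 0.1915 0.096 ]
tL1 [0.5556 0.2058 0.096 ]
tR0 [0.6269 0.1918 0.096 ]
tR1 [0.6267 0.205  0.096 ]
tLi [0.5764 0.1915 0.096 ]
tRi [0.6095 0.1918 0.096 ]
pNL [0.5267 0.1767 0.012 ]
pNR [0.6562 0.1746 0.012 ]
pFL [0.5287 0.3109 0.012 ]
pFR [0.658  0.3108 0.012 ]
axL [0.4565 0.203  0.2958]
axR [0.468  0.203  0.2958]
axL2 [0.4568 0.1674 0.2958]
axR2 [0.4685 0.1674 0.2958]
axend [0.4624 0.2047 0.2958]
```

```bash
python3 -m handwheel '[[0.04,0.03,0.01,0],[0.13,0.1,0.03,0],[0.23,0.17,0.06,0.002],[0.33,0.25,0.1,0.002],[0.43,0.33,0.15,0.002],[0.52,0.39,0.2,0.002],[0.57,0.425,0.26,0.002],[0.589,0.435,0.32,0.002],[0.589,0.435,0.37,0.002],[0.589,0.435,0.41,0.002],[0.589,0.435,0.416,0.002],[0.589,0.435,0.416,0.002],[0.589,0.435,0.416,0.002]]'
python3 - <<'E'
from h import *
np.set_printoptions(precision=3,suppress=True)
go([.5925,.277,.16],-.9)
c=cam('wrist'); np.save('c4.npy',c,allow_pickle=True)
cv2.imwrite('pics/w4.png',cv2.resize(c['frame'][0:170,200:426,::-1],(797,600),interpolation=cv2.INTER_CUBIC))
E
```

```text
time: 9.32
position: [0.5924, 0.2772, 0.1601]
tool_rot: [0.712, 0.702, 0.0, 0.0]
ft_force: [0.4, 1.0, -2.0]
grip_width: 0.0435
grip_force: 35.0
t 9.32 pos [0.592 0.277 0.16 ] head -0.78 tilt [0.001 0.   ] q6 0.28 -> shift [-0.001  0.     0.   ] turn 0.00032 F [ 0.4  1.  -2. ] w 0.0435
```

View pics/w4.png

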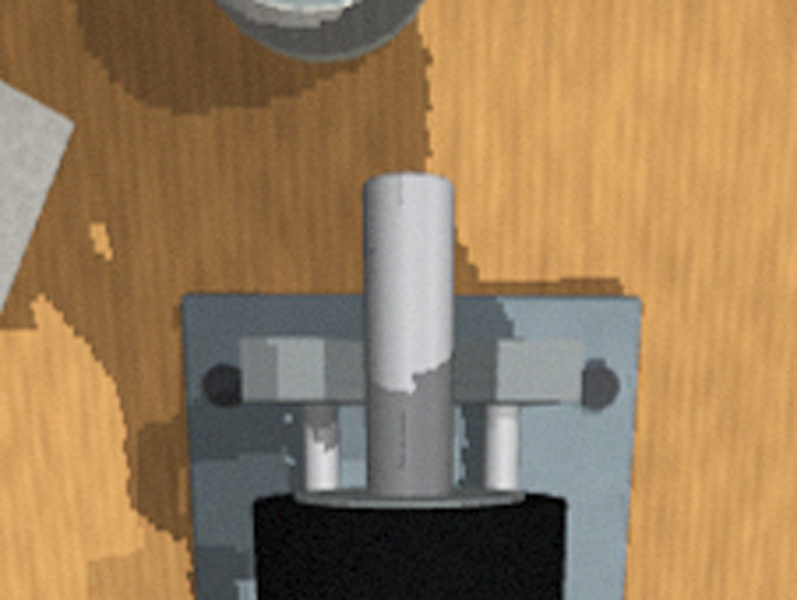

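```bash
python3 - <<'E'
from h import *
np.set_printoptions(precision=4,suppress=True)
c=np.load('c4.npy',allow_pickle=True).item(); s=600/170
f=lambda x,y,z:ray(c,(y/s-.36,200+x/s-.36),z)
zr=.171
for n,p in dict(cL=(241,370,.096),cR=(583,370,.096),ciL=(325,370,.096),ciR=(497,370,.096),cF=(412,339,.096),cN=(412,403,.096),axL=(363,190,zr),axR=(455,190,zr),axL2=(370,480,zr),axR2=(452,480,zr),end=(409,174,zr),pL=(183,297,.012),pR=(640,297,.012)).items(): print(n,f(*p))
E
```

```text
cL [0.5591 0.3612 0.096 ]
cR [0.6295 0.3602 0.096 ]
ciL [0.5764 0.361  0.096 ]
ciR [0.6118 0.3605 0.096 ]
cF [0.5944 0.3667 0.096 ]
cN [0.5942 0.3542 0.096 ]
axL [0.5881 0.3797 0.171 ]
axR [0.5999 0.3795 0.171 ]
axL2 [0.5881 0.343  0.171 ]
axR2 [0.5995 0.3428 0.171 ]
end [0.594  0.3815 0.171 ]
pL [0.5308 0.3847 0.012 ]
pR [0.6586 0.3829 0.012 ]
```

Both cheeks are measured: centres at x = 0.5913 and 0.5943, 162 mm apart, and the axle lies within 0.5 mm of the slot. I'll descend into the mouths.

```bash
python3 -m handwheel '[[-0.005,0.0013,0.03,0.0008],[-0.005,0.0013,0.08,0.0008],[-0.005,0.0013,0.13,0.0008],[-0.005,0.0013,0.18,0.0008],[-0.005,0.0013,0.23,0.0008],[-0.005,0.0013,0.265,0.0008],[-0.005,0.0013,0.284,0.0008],[-0.005,0.0013,0.284,0.0008],[-0.005,0.0013,0.284,0.0008],[-0.005,0.0013,0.284,0.0008]]'
python3 - <<'E'
from h import *
np.set_printoptions(precision=3,suppress=True)
go([.5928,.2755,.0486],-1.05)
c=cam('wrist'); np.save('c5.npy',c,allow_pickle=True)
cv2.imwrite('pics/w5.png',cv2.resize(c['frame'][0:170,200:426,::-1],(797,600),interpolation=cv2.INTER_CUBIC))
E
```

```text
time: 10.2
position: [0.5931, 0.276, 0.0755]
tool_rot: [0.714, 0.701, 0.001, 0.001]
ft_force: [-0.0, 0.1, -2.8]
grip_width: 0.0426
grip_force: 35.0
t 10.2 pos [0.593 0.276 0.075] head -1.05 tilt [0.002 0.001] q6 0.28 -> shift [-0.002 -0.001  0.09 ] turn -1e-05 F [-0.   0.1 -2.8] w 0.0426
```

View pics/w5.png

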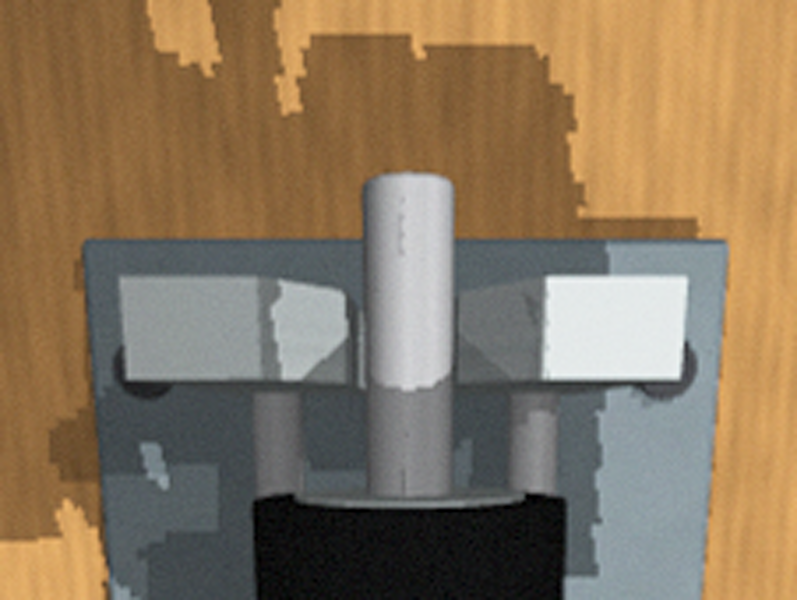

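The axle sits inside the chamfered mouth, spanning cols 366-453 against slot walls at about 348/457. It is about 0.7 mm too far right, so I'll correct that while lowering slowly.

```bash
python3 -m handwheel '[[0,-0.0023,0,0],[0,-0.0023,0.01,0],[0,-0.0023,0.02,0],[0,-0.0023,0.03,0],[0,-0.0023,0.04,0],[0,-0.0023,0.05,0],[0,-0.0023,0.06,0],[0,-0.0023,0.068,0],[0,-0.0023,0.075,0],[0,-0.0023,0.08,0],[0,-0.0023,0.08,0]]'
python3 - <<'E'
from h import *
go([.5924,.2755,.0486],-1.05)
E
```

```text
time: 11.17
position: [0.5913, 0.2758, 0.0501]
tool_rot: [0.714, 0.701, -0.0, -0.0]
ft_force: [-0.3, -0.1, -3.6]
grip_width: 0.043
grip_force: 35.0
t 11.17 pos [0.5913 0.2758 0.0501] head -1.04 tilt [-0.0006 -0.0002] q6 0.28 -> shift [-0.0008  0.0037  0.0051] turn 2e-05 F [-0.3 -0.1 -3.6] w 0.043
```

```bash
python3 -m handwheel '[[0,0,0.002,0],[0,0,0.004,0],[0,0,0.005,0],[0,0,0.005,0],[0,0,0.005,0]]'; python3 -m handwheel '[[0,0,0.0015,0],[0,0,0.003,0],[0,0,0.003,0],[0,0,0.003,0]]'
```

```text
time: 11.58
position: [0.5915, 0.2758, 0.0491]
tool_rot: [0.714, 0.701, 0.0, 0.0]
ft_force: [-0.2, 0.3, -3.6]
grip_width: 0.0433
grip_force: 35.0
time: 11.92
position: [0.5917, 0.2759, 0.0487]
tool_rot: [0.714, 0.701, 0.0, 0.0]
ft_force: [-1.7, 0.4, 0.0]
grip_width: 0.0431
grip_force: 35.0
```

```bash
python3 -m handwheel '[[0,0,0.001,0],[0,0,0.002,0],[0,0,0.002,0],[0,0,0.002,0]]'; python3 -c "
from h import *
o=robot.get_obs();print(o['ft_force'],o['moment'],o['position'])"
```

```text
time: 12.25
position: [0.5917, 0.2759, 0.0486]
tool_rot: [0.714, 0.701, 0.0, 0.0]
ft_force: [-2.1, -0.1, 4.3]
grip_width: 0.0433
grip_force: 35.0
[-2.09595873 -0.12198423  4.34813735] [-0.17562627  0.3508429   0.03325104] [0.59165345 0.27586537 0.04855111]
```

The weight is now carried by the stand at exactly the predicted height, so I'll release.

```bash
python3 -m handwheel '[[0,0,0,0],[0,0,0,0],[0,0,0,0]]' - 5; python3 -m handwheel '[[0,0,0,0],[0,0,0,0],[0,0,0,0],[0,0,0,0],[0,0,0,0],[0,0,0,0],[0,0,0,0],[0,0,0,0]]' 95
python3 -m handwheel '[[0,0,-0.02,0],[0,0,-0.06,0],[0,0,-0.12,0],[0,0,-0.2,0],[0,0,-0.3,0],[0,0,-0.4,0],[0,0,-0.5,0],[0,0,-0.58,0],[-0.1,0,-0.6,0],[-0.2,0,-0.6,0],[-0.3,0,-0.6,0],[-0.4,0,-0.6,0],[-0.4,0,-0.6,0]]'
python3 - <<'E'
from h import *
np.set_printoptions(precision=4,suppress=True)
c=cam('wrist'); np.save('c6.npy',c,allow_pickle=True)
for d in vision.outline_of('wrist','roller')[:1]:
    P=np.array([ray(c,p,.06) for p in np.argwhere(d['mask'])])[:,:2].astype(np.float32)
    print(d['conf'],cv2.minAreaRect(P*1000))
go([.5928,.2796,.06],-1.05)
cv2.imwrite('pics/w6.png',cv2.resize(c['frame'][0:200,190:456,::-1],(798,600),interpolation=cv2.INTER_CUBIC))
E
```

```text
time: 12.5
position: [0.5917, 0.2759, 0.0484]
tool_rot: [0.713, 0.701, 0.0, 0.0]
ft_force: [-1.2, -1.2, 5.8]
grip_width: 0.0439
grip_force: 5.0
time: 13.17
position: [0.5915, 0.2758, 0.0475]
tool_rot: [0.714, 0.701, -0.0, -0.0]
ft_force: [-0.1, -0.4, 0.4]
grip_width: 0.0812
grip_force: 0.0
time: 14.25
position: [0.5894, 0.151, 0.2291]
tool_rot: [0.715, 0.699, -0.001, 0.001]
ft_force: [0.8, -0.2, 0.1]
grip_width: 0.0825
grip_force: 0.0
0.81 ((592.5817260742188, 256.91876220703125), (158.61021423339844, 44.778892517089844), 89.2174301147461)
t 14.35 pos [0.5896 0.1549 0.2289] head -1.2 tilt [0.0016 0.0006] q6 0.09 -> shift [0.4155 0.0011 0.5632] turn -0.0004 F [0.2 0.  0.3] w 0.0826
```

View pics/w6.png

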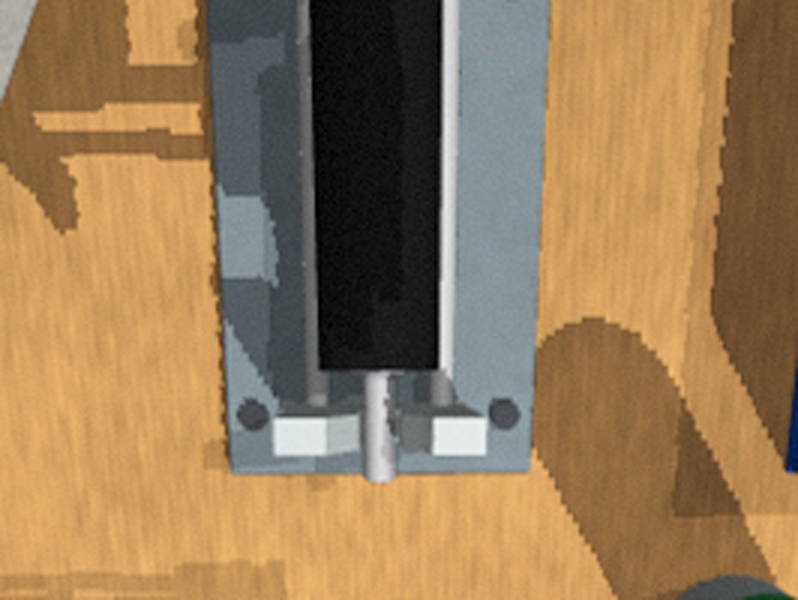

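End b lies in its slot (axle at crop col 378, between tines 328/432). One side view will confirm end a.

```bash
python3 - <<'E'
from h import *
c=cam('side'); cv2.imwrite('pics/s7.png',cv2.resize(c['frame'][210:310,230:363,::-1],(798,600),interpolation=cv2.INTER_CUBIC))
E
```

```text
(no output)
```

View pics/s7.png

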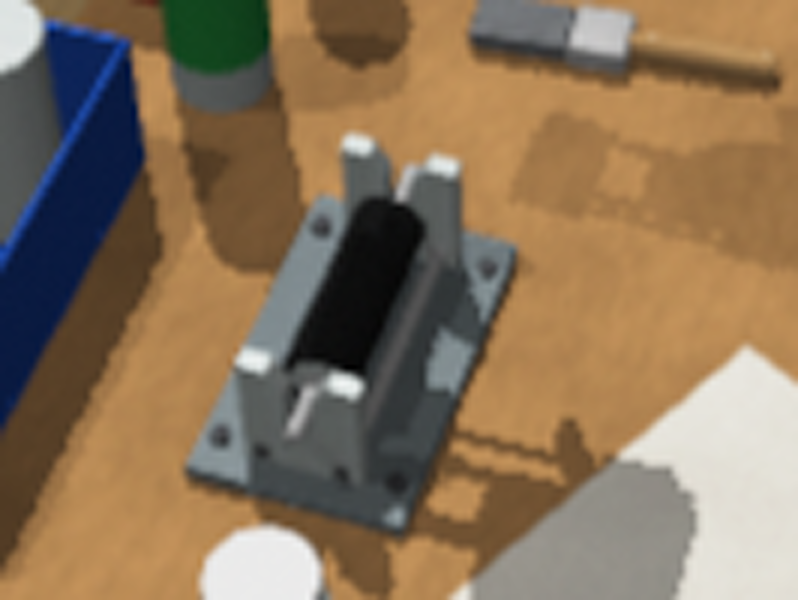

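Both ends sit deep in their slots (near end at crop 300,410; far end at 405,185), and the arm is clear.

```bash
python3 -c "
from rig import job
print(job.hand_in())"
```

```text
the job is handed in; nothing more can be done
None
```

The roller is in the stand with both axle ends down in their slots, lowered under control and released with the arm clear; the job is handed in, though the hand-in returned no verdict.

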